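# Find the dragging cast wheel on the spin rack, pull it out and chock it

### The job

Resin has crept into the bearing of one of the three freshly cast orange wheels on the slotted rack, so that one drags while the other two run free. Turn the wheels by hand where they sit until you have felt which one drags (be sure to turn that one in its seat too), then lift it out, stand it upright on its tread on the bench, square up against the wooden stop, and slide the black rubber chock, sloping side first, snug against its other side so it cannot roll away. Leave the two free wheels seated in the rack and the other things where they lie.

Things in the scene. Friction and masses are not known exactly. Their poses are not given: they have to be found in the camera images.
- seat_right (a point): Right-hand seat of the rack (nearest the big pail): centre of the wheel that sits there. The rack is fixed aluminium, 68 x 258 mm; a row of 3 seats along its y axis, 82 mm apart; x of this frame is the axle direction, z up. This point is 50 mm above the bench. Notches 11.4 mm wide, open at the top, hold the axle ends; the side plates end 57 mm above the bench, 28 to 33 mm either side of the wheel's mid-plane.
- seat_middle (a point): Middle seat of the rack: centre of the wheel that sits there (same frame as seat_right). All wheels look alike: orange tyre 72 mm across, 30 mm wide with flat side faces, white ribbed core, black gate mark on side and tread, steel axle 72 mm long with flatted ends 10 mm wide, 20 mm high; 0.2 to 0.4 kg. Tops are 86 mm above the bench; 10 mm gap between tyres. A wheel lifts straight up out of its seat.
- seat_left (a point): Left-hand seat of the rack: centre of the wheel that sits there (same frame). Which seat holds the dragging wheel is not known. A free wheel turns with almost no effort (under 0.1 N at the tread) and coasts on after a flick; the dragging one resists with about 1.8 N at the tread, either way, and stops at once. The axle ends cannot turn in the notches (4 degrees of play).
- stop_face (a point): Centre of the working face of the wooden stop, a batten 90 x 24 x 34 mm screwed to the bench (fixed). Point 17 mm above the bench, on the face; the face looks along -y of this frame (to the robot's right), x lies along the face, z up. A wheel standing against it has its centre 36 mm out along -y and 36 mm above the bench, its axle parallel to x.
- chock_centre (a point): Loose black rubber wedge chock, 64 mm long along its y, 40 mm wide along x, 46 mm high, 0.16 kg; point at its centre, 23 mm above the bench. The slope (40 degrees) falls from the 46 mm high back (-y end) to a 5 mm toe at its +y end, which points towards the stop; upper flat part is 16 mm long at the back. When the slope touches a standing wheel, the wheel's centre is 51 mm ahead along +y.
- mould_half: Bystander, origin at the centre of its underside: the light-blue mould half
- white_bottle: Bystander, origin at the centre of its underside: the white bottle

How it is judged:
On the way:
1. the dragging wheel has been turned by touch, by about 6 mm or more at the rim, while it sat in its seat (distance of wheel_b_tyre_c1 from where it was at the start of the episode above 0.0045 m and distance of wheel_b_c1 from where it was at the start of the episode below 0.0025 m), for 0.1 s.
At the end, for the whole second after the job is handed in: The dragging wheel stands upright on its tread, within 5 mm of the stop and 30 mm of its middle; the chock lies flat behind it, slope within 5 mm of the tread, centred within 20 mm and aimed at the stop within 0.25 rad; both free wheels sit in rack seats (height (world z) of wheel_b_tyre_c0 between 0.032 and 0.04 m and angle between wheel_b_c1's own x axis and vertical between 1.45 and 1.69 rad and y of wheel_b_tyre_c0 in the frame of stop_face between -0.041 and -0.031 m and x of wheel_b_tyre_c0 in the frame of stop_face between -0.03 and 0.03 m and y of wheel_b_tyre_c0 in the frame of chock_centre between 0.045 and 0.0561 m and x of wheel_b_tyre_c0 in the frame of chock_centre between -0.02 and 0.02 m and angle between chock_centre's own z axis and vertical below 0.06 rad and height (world z) of chock_centre below 0.027 m and angle between the y axis of chock_centre and the y axis of stop_face, either way round below 0.25 rad and z of wheel_a_tyre_c0 in the frame of seat_middle between -0.004 and 0.004 m and x of wheel_a_tyre_c0 in the frame of seat_middle between -0.008 and 0.008 m and y of wheel_a_tyre_c0 in the frame of seat_middle between -0.088 and 0.088 m and z of wheel_c_tyre_c0 in the frame of seat_middle between -0.004 and 0.004 m and x of wheel_c_tyre_c0 in the frame of seat_middle between -0.008 and 0.008 m and y of wheel_c_tyre_c0 in the frame of seat_middle between -0.088 and 0.088 m); the robot touches nothing.
It fails at once if the light-blue mould half is pushed more than 30 mm (distance of mould_half from where it was at the start of the episode above 0.03 m).
It fails at once if the white bottle is pushed more than 30 mm (distance of white_bottle from where it was at the start of the episode above 0.03 m).
It also fails if it takes over 58 s, if anything falls off the work surface, if the arm or the gripper's body presses on something with over 40 N, if the wrist force passes 120 N, or if a joint passes its speed limit or range.

### The arm

A 6-joint arm with a two-finger parallel gripper is mounted at the origin on a cart in front of the work surface, level with it; the furniture and walls round the work are solid. World frame = base frame: x ahead of the robot, y to its left, z up, the work surface at z = 0. Lengths are in m, angles in rad, forces in N, time in s.
With the tool pointing down it reaches from about 0.35 to 0.925 m from the base axis. Payload 6.4 kg.
Tool frame: the origin (TCP) lies at the very end of the fingers, on their centre line; the grasp point (between the pads) lies 19 mm behind it (hold_point_z is the distance from the TCP to the grasp point, in m); x points along the fingers, z is the direction in which the jaws open and shut, and the axes are right-handed (so a half turn about x gives the same grasp; the last joint's range is limited). The gripper opens to 94 mm and grips with 3 to 60 N. Pads are 16 mm wide; open, the fingers measure 119 mm over their backs; the gripper's body (75 mm by 177 mm) begins 78 mm behind the grasp point.
Start: joints at [-1.284, 0.245, 1.558, -0, 1.339, -0.174], TCP at [0.289, -0.582, 0.205] pointing down, gripper open.
Joint ranges: [-3.13, 3.13], [-1.02, 2.26], [0.13, 2.54], [-0.95, 4.09], [0.21, 2.88], [-2.74, 2.74]. Speed limits (rad/s): [2.57, 2.57, 3.14, 3.14, 3.14, 3.14].

### API

Orientations are given as a unit quaternion [x, y, z, w].
In Python, from station import movep, move_linear, move_joints, open_jaws, close_gripper, wait, ik, read_state, get_image, PlanningError, sign_off, hold_point_z gives the robot as it stands. Calls block until the motion is done:
- movep(position, orientation): joint-space move of the TCP to a pose.
- move_linear(position, max_speed=0.15, attitude=None): straight line of the TCP; attitude=None keeps the orientation; max_speed is the mean speed in m/s.
- move_joints(angles): joint-space move.
- open_jaws() and close_gripper(f_grip=None): open the fingers fully, or close them until they stop; f_grip is the grip in N (None keeps the last).
- wait(seconds).
- ik(position, orientation): joint angles nearest the present ones, or None.
- read_state(): the state.
- get_image(name): name is "side" or "top" or "wrist"; returns a dict with "img" (480x640x3 uint8, red, green, blue), "depth" (480x640 float32, m along the optical axis (not along the pixel's ray), 0 where there is no reading), "intrinsics" (3x3 intrinsics, pixels), "xyz" and "orientation" of the camera in the world. Camera axes: x right, y down, z forward; pixel columns grow to the right and rows downward; lengths in m; the calibration is good to about 2 mm. A picture is of the moment at which its call begins.
A pose or a line that the arm cannot do raises PlanningError and nothing moves.
- sign_off(): hands the job in, once; it reports no verdict.
The state is a dict: "t": time; "qpos": joint angles; "joint_velocities": joint speeds; "joint_torque": joint torques, N m; "tool_pos": TCP position; "ee_rot": TCP orientation; "wrist_force": force on the tool from outside, world axes, zero at the start; "wrist_torque": the same for the moment, N m; "grip_width": finger opening in m.
Only numpy, scipy, OpenCV 4.12 (cv2) and the standard library are available. Lean on these libraries where they do the work, as an engineer would, in place of code of your own. Each camera call takes 0.05 s, during which the arm holds its last target.

## Working session

There is one attempt and no reset: what is moved stays moved. The work goes in short steps, each a Python script; the robot and the scene stay as the last script left them, time stands still between calls to the robot, and variables do not carry over. Pictures are saved under pics/ and viewed, and the job is handed in when it is done.

```bash
ls; mkdir -p pics; cat > h.py <<'E'
import numpy as np, cv2
from scipy.spatial.transform import Rotation as R
from station import *
def snap(n,f):
    d=get_image(n); cv2.imwrite('pics/'+f+'.png',cv2.cvtColor(d['img'],cv2.COLOR_RGB2BGR)); np.savez('pics/'+f+'.npz',**d); return d
def ray(d,u,v):
    K=np.array(d['intrinsics']); q=R.from_quat(d['orientation']).as_matrix()
    return np.array(d['xyz']), q@np.linalg.solve(K,np.array([u,v,1.]))
def onz(d,u,v,z):
    o,r=ray(d,u,v); return o+r*(z-o[2])/r[2]
def cloud(d):
    K=np.array(d['intrinsics']); v,u=np.mgrid[:480,:640]; D=d['depth']
    P=np.stack([(u-K[0,2])/K[0,0]*D,(v-K[1,2])/K[1,1]*D,D],-1)
    return P@R.from_quat(d['orientation']).as_matrix().T+np.array(d['xyz'])
E
python3 - <<'E'
from h import *
for n in ['side','top','wrist']:
    d=snap(n,n+'0'); print(n,d['xyz'],d['orientation'],np.array(d['intrinsics']).tolist())
s=read_state(); print(s, hold_point_z)
E
```

```text
pics
side [0.21215948 0.96686982 0.60446187] [-0.16283268  0.88917606 -0.41964956  0.0821322 ] [[477.7442758507284, 0.0, 325.77500173894725], [0.0, 477.7442758507284, 247.3112906537277], [0.0, 0.0, 1.0]]
top [0.33715595 0.35876924 0.88744506] [ 0.71255464 -0.69832002  0.04558716 -0.05036705] [[456.4977942480777, 0.0, 322.8682565272152], [0.0, 456.4977942480777, 236.3255040553976], [0.0, 0.0, 1.0]]
wrist [ 0.353064   -0.55117288  0.38339514] [ 0.84349016 -0.52272578 -0.06583228  0.10463374] [[387.226246675638, 0.0, 317.55032084213235], [0.0, 387.226246675638, 240.7120614134564], [0.0, 0.0, 1.0]]
{'t': 0.15, 'qpos': array([-1.28408904e+00,  2.45683315e-01,  1.55870347e+00,  5.51686376e-06,
        1.33868036e+00, -1.74128058e-01]), 'joint_velocities': array([-0.00014531, -0.00368069, -0.00247593, -0.00055621,  0.0003306 ,
       -0.00119076]), 'joint_torque': array([ 9.64868855e-05, -4.16266966e+01, -3.14981353e+01,  6.85091224e-02,
        3.16327543e-02, -7.83867563e-05]), 'tool_pos': array([ 0.28891486, -0.58176296,  0.20459592]), 'ee_rot': array([ 0.37294245,  0.60136475, -0.37224502,  0.60058972]), 'wrist_force': array([0.55731445, 0.39088726, 0.71606662]), 'wrist_torque': array([ 0.02377508, -0.0226003 , -0.04504144]), 'grip_width': 0.09371833217821406} 0.0188
```

View pics/top0.png

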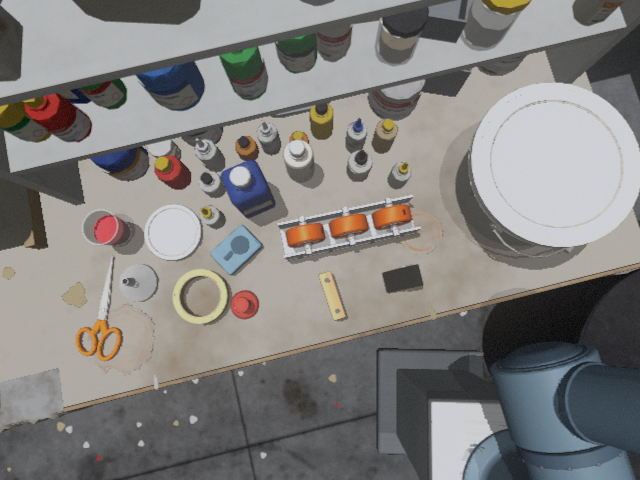

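View pics/side0.png

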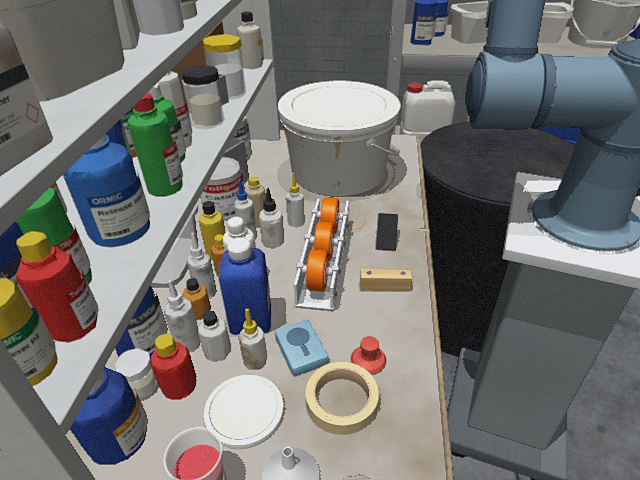

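View pics/wrist0.png

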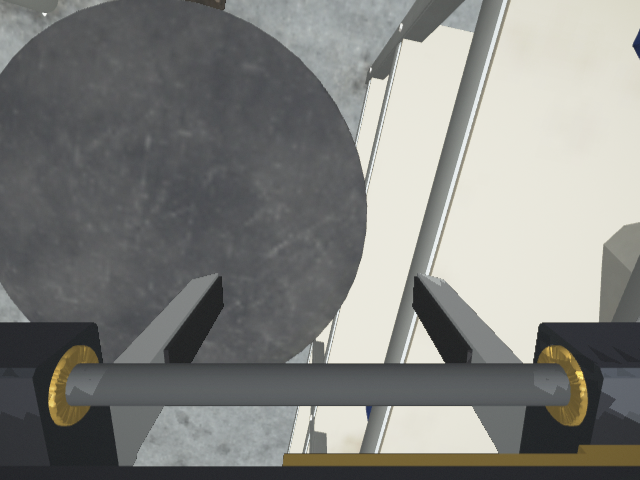

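The top view shows the wheels at about (304,235), (348,226) and (392,217), the stop at (332,296), the chock at (403,278), the blue mould at (237,250) and the pail at right. The shelf overhangs behind. Next I measure.

```bash
cat > meas.py <<'E'
from h import *
d=dict(np.load('pics/top0.npz')); P=cloud(d); im=d['img']; hsv=cv2.cvtColor(im,cv2.COLOR_RGB2HSV)
Z=P[...,2]
def comps(m,minA):
    n,l,s,c=cv2.connectedComponentsWithStats(m.astype(np.uint8)); return [(l==i) for i in range(1,n) if s[i,4]>minA]
H,S,V=[hsv[...,i].astype(int) for i in range(3)]
roi=np.zeros_like(Z,bool); roi[190:330,260:440]=1
print('bench z',np.median(Z[roi]), )
for c in comps(roi&(H<14)&(S>170)&(V>120)&(Z>.04),100):
    p=P[c]; top=p[p[:,2]>p[:,2].max()-.006]; print('wheel',c.sum(),p.min(0),p.max(0),top.mean(0))
def rect(m,z,name):
    cs,_=cv2.findContours(m.astype(np.uint8),cv2.RETR_EXTERNAL,cv2.CHAIN_APPROX_NONE); k=max(cs,key=cv2.contourArea)[:,0]
    w=np.array([onz(d,u,v,z)[:2] for u,v in k],np.float32); r=cv2.minAreaRect(w); print(name,r, cv2.boxPoints(r).round(4).tolist())
m=roi&(Z>.024)&(Z<.045); m[:265]=0; m[:,350:]=0; rect(m,.034,'stop')
print('stopz',np.median(Z[m]))
m=roi&(V<60)&(Z>.008); m[:262]=0; m[:,:375]=0; rect(m,.03,'chock dark')
m2=m&(Z>.043); rect(m2,.046,'chock top'); print(np.percentile(Z[m],[1,50,99]))
m=roi&(Z>.05)&(Z<.063)&(S<80); m[265:]=0; print('rack px',m.sum()); rect(m,.057,'rack')
# image rows at x of shelf
sh=(Z>.15); print('hi'); 
E
python3 meas.py
```

```text
bench z 9.954693886654598e-05
wheel 439 [0.33715595 0.20697025 0.05810724] [0.50926905 0.35876924 0.88744506] [0.33715595 0.35876924 0.88744506]
wheel 235 [0.45565939 0.28523439 0.0625903 ] [0.49114509 0.32445194 0.08805207] [0.47062747 0.31116623 0.08400481]
wheel 200 [0.45114088 0.32285591 0.06099299] [0.48493016 0.35299815 0.08617278] [0.46977802 0.33343415 0.08238053]
wheel 422 [0.33715595 0.35876924 0.06362113] [0.47200956 0.43287703 0.88744506] [0.33715595 0.35876924 0.88744506]
stop ((0.3437965512275696, 0.34798601269721985), (0.08905947953462601, 0.023640619590878487), 19.168163299560547) [[0.29789999127388, 0.34450000524520874], [0.30559998750686646, 0.3222000002861023], [0.3896999955177307, 0.3513999879360199], [0.38199999928474426, 0.37380000948905945]]
stopz 0.03333383423327496
chock dark ((0.36284059286117554, 0.22546423971652985), (0.029246235266327858, 0.009658992290496826), 75.88307189941406) [[0.3546000123023987, 0.21250000596046448], [0.36399999260902405, 0.210099995136261], [0.3711000084877014, 0.23849999904632568], [0.36169999837875366, 0.24079999327659607]]
chock top ((0.3735497295856476, 0.20051848888397217), (0.0018271206645295024, 0.0037125616800040007), 1.1651265621185303) [[0.3725999891757965, 0.20239999890327454], [0.3727000057697296, 0.19859999418258667], [0.37450000643730164, 0.19869999587535858], [0.37439998984336853, 0.20239999890327454]]
[0.00862733 0.0289474  0.04721929]
rack px 1298
rack ((0.4475249946117401, 0.31391215324401855), (0.023814275860786438, 0.25741463899612427), 13.184181213378906) [[0.4065999984741211, 0.43650001287460327], [0.4652999937534332, 0.1859000027179718], [0.4884999990463257, 0.19130000472068787], [0.42980000376701355, 0.44190001487731934]]
hi
```

```bash
python3 - <<'E'
import cv2
a=cv2.imread('pics/top0.png')[180:330,260:440]; cv2.imwrite('pics/c.png',cv2.resize(a,(720,600),interpolation=cv2.INTER_CUBIC))
E
```

```text
(no output)
```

View pics/c.png

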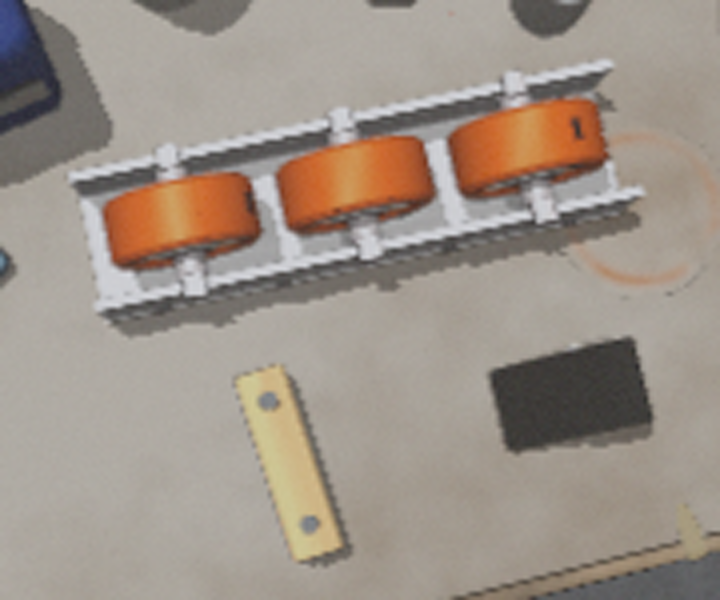

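```bash
cat > m2.py <<'E'
from h import *
d=dict(np.load('pics/top0.npz')); P=cloud(d)
c=lambda x,y,z: onz(d,260+x/4-.375,180+y/4-.375,z)
for n,x,y,z in [('backF',632,338,.046),('backN',652,420,.046),('toeF',490,372,.005),('toeN',508,450,.005)]: print(n,c(x,y,z).round(4))
for n,a,b in [('L',(167,148),(194,291)),('M',(342,110),(369,255)),('R',(514,72),(543,218))]:
    A=c(*a,.06);B=c(*b,.06); print(n,A.round(4),B.round(4),((A+B)/2).round(4),np.linalg.norm(A-B))
for n,a in [('farL',(72,176)),('farR',(612,62)),('nearL',(102,303)),('nearR',(645,190))]: print(n,c(*a,.057).round(4))
# depth: chock points
v,u=np.mgrid[:480,:640]
hsv=cv2.cvtColor(d['img'],cv2.COLOR_RGB2HSV).astype(int)
m=(u>380)&(u<426)&(v>262)&(v<296)&(hsv[...,2]<70)
print(m.sum()); cs,_=cv2.findContours(m.astype(np.uint8),0,1); k=max(cs,key=cv2.contourArea); print(cv2.minAreaRect(k), cv2.approxPolyDP(k,4,True)[:,0].tolist())
p=P[m]; print(p[p[:,2]>.042].mean(0))
# orange by colour
H,S,V=[hsv[...,i] for i in range(3)]
roi=(u>260)&(u<440)&(v>190)&(v<265)&(H<14)&(S>150)&(P[...,2]<.2)&(P[...,2]>.03)
n,l,s,cc=cv2.connectedComponentsWithStats(roi.astype(np.uint8))
for i in range(1,n):
    if s[i,4]>60:
        p=P[l==i]; t=p[p[:,2]>.08]; print(s[i],cc[i],t.mean(0))
E
python3 m2.py
python3 - <<'E'
import cv2
a=cv2.imread('pics/side0.png')[180:330,270:430]; cv2.imwrite('pics/cs.png',cv2.resize(a,(640,600),interpolation=cv2.INTER_CUBIC))
E
```

```text
backF [0.4038 0.19   0.046 ]
backN [0.3664 0.1811 0.046 ]
toeF [0.3893 0.2503 0.005 ]
toeN [0.3521 0.2415 0.005 ]
L [0.486  0.4059 0.06  ] [0.4201 0.3918 0.06  ] [0.4531 0.3988 0.06  ] 0.06732232078127807
M [0.5053 0.3256 0.06  ] [0.4382 0.3123 0.06  ] [0.4718 0.319  0.06  ] 0.06841129857263677
R [0.5248 0.2464 0.06  ] [0.4569 0.233  0.06  ] [0.4908 0.2397 0.06  ] 0.06922401074417282
farL [0.4726 0.4495 0.057 ]
farR [0.5311 0.2005 0.057 ]
nearL [0.4141 0.4338 0.057 ]
nearR [0.4712 0.1857 0.057 ]
743
((402.2647705078125, 278.5588073730469), (21.10059928894043, 36.1378059387207), 75.96376037597656) [[418, 267], [383, 273], [387, 291], [422, 284]]
[0.38251328 0.19614419 0.04883916]
[372 205  40  23 470] [391.07234043 215.2787234 ] [0.48980733 0.23840153 0.08292423]
[330 214  38  23 475] [348.47368421 224.26526316] [0.47094586 0.31748477 0.08283376]
[286 223  39  23 464] [304.41594828 233.52801724] [0.45191623 0.39795124 0.08280675]
```

View pics/cs.png

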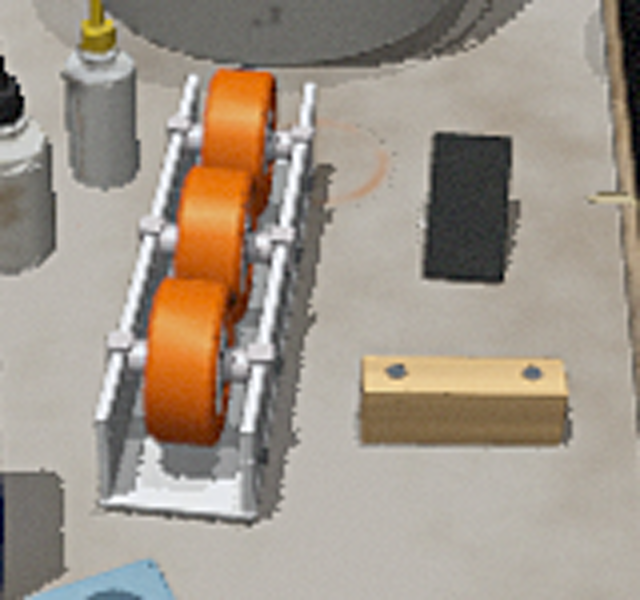

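```bash
cat > m3.py <<'E'
from h import *
d=dict(np.load('pics/top0.npz')); P=cloud(d); ok=d['depth']>0
# height map 4cm cells
x=P[...,0];y=P[...,1];z=P[...,2]
ys=np.arange(.56,-.5,-.04)
print('x\\y',' '.join('%4d'%(a*100) for a in ys))
for X in np.arange(.80,.2,-.04):
    r=[]
    for Y in ys:
        m=ok&(abs(x-X)<.02)&(abs(y-Y)<.02)
        r.append('%4d'%(1000*z[m].max()) if m.any() else '   .')
    print('%.2f'%X,' '.join(r))
Rx=np.array([.9735,.2287,0])
for s in (1,-1):
  for nm,p in [('M',(.4715,.318,.2)),('L',(.4528,.398,.062)),('R',(.4903,.239,.062)),('M',(.4715,.318,.062))]:
    zz=s*Rx; xx=np.array([0,0,-1.]); q=R.from_matrix(np.stack([xx,np.cross(zz,xx),zz],1)).as_quat()
    print(s,nm,q.round(4),ik(p,q))
E
python3 m3.py
```

```text
x\y   56   52   48   43   39   35   31   27   23   19   15   11    7    3    0   -4   -8  -12  -16  -20  -24  -28  -32  -36  -40  -44  -48
0.80    .    .    .    .    .    .    .    .    .  227  259    .  222  222  264  267  258  256    3    .    .    .    .    .    .    .    .
0.76    .    .    .    .    .    0  225  227  235  277  320  106  288  223  222  287  282  254    3    .    .    .    .    .    .    .    .
0.72  221  221  222  267  296  312  306  317  317  275  328  330  327  222  220    .    .    .    .    .    .    .    .    .    .    .    .
0.68  288  424  417  417  424  427  417  416  413  401  221    4  180  182  181  181  181    .    .    .    .    .    .    .    .    .    .
0.64  462  463  417  417  416  423  416  113  113    4    4  180  180  180  176  178  181  180    .    .    .    .    .    .    .    .    .
0.60  417  417  417  416  132    3  128  130   90   67    4  180  179  177  176  176  178  180  174    .    .    .    .    .    .    .    .
0.56  127  166  166  102  111    3   99   97  121   94    5  182  177  176  176  177  177  180  175    .    .    .    .  
[... 1302 characters left out ...]
.0814  0.7024] [ 3.94059830e-01  6.12482384e-02  1.77382345e+00 -4.44089210e-16
  1.30652096e+00  1.63318102e-01]
1 L [-0.0814  0.7024  0.0814  0.7024] [ 5.33195127e-01  3.04037036e-01  1.76936732e+00 -4.44089210e-16
  1.06818830e+00  3.02453400e-01]
1 R [-0.0814  0.7024  0.0814  0.7024] [ 2.45632334e-01  1.82358211e-01  1.91764894e+00 -4.44089210e-16
  1.04158550e+00  1.48906068e-02]
1 M [-0.0814  0.7024  0.0814  0.7024] [ 3.94059830e-01  2.32353803e-01  1.85824437e+00 -4.44089210e-16
  1.05099448e+00  1.63318102e-01]
-1 M [ 0.7024  0.0814 -0.7024  0.0814] None
-1 L [ 0.7024  0.0814 -0.7024  0.0814] None
-1 R [ 0.7024  0.0814 -0.7024  0.0814] None
-1 M [ 0.7024  0.0814 -0.7024  0.0814] None
```

```bash
cat >> h.py <<'E'
RX=np.array([.9737,.2280,0]); RY=np.array([-.2280,.9737,0]); UP=np.array([0,0,1.])
MID=np.array([.4718,.3180,.05]); SEAT={'R':MID-.082*RY,'M':MID,'L':MID+.082*RY}
def quat(zz,xx=-UP):
    zz=zz/np.linalg.norm(zz); return R.from_matrix(np.stack([xx,np.cross(zz,xx),zz],1)).as_quat()
def rot(seat,h,a):
    # tool rigidly rotated about axle by a; tip h above axle
    r=R.from_rotvec(RX*a); c=SEAT[seat]; return c+r.apply(UP*h), quat(RX,r.apply(-UP))
def feel(seat,h,amps=(.05,.10,.15,.20,.15,.10,.05,0,-.05,-.1,-.15,-.2,-.15,-.1,-.05,0)):
    for a in amps:
        p,q=rot(seat,h,a); move_linear(p,max_speed=.04,attitude=q)
        s=read_state(); F=np.array(s['wrist_force']);T=np.array(s['wrist_torque'])
        print('%5.2f F_y %.2f F_x %.2f F_z %.2f  T.x %.3f t %.2f'%(a,F@RY,F@RX,F[2],T@RX,s['t']))
E
python3 - <<'E'
from h import *
s=read_state(); p=np.array(s['tool_pos']); q=quat(RX)
p[2]=.29; move_linear(p,max_speed=.25)
print(read_state()['t'])
c=SEAT['R']; movep([c[0],c[1],.2],q); print(read_state()['t'],read_state()['tool_pos'])
move_linear([c[0],c[1],.115],max_speed=.15); s=read_state(); print(s['t'],s['tool_pos'],s['wrist_force'])
snap('wrist','w1'); snap('side','s1')
E
```

```text
0.6417
3.625 [0.49092811 0.23763954 0.20009758]
4.3417 [0.49121571 0.2382318  0.11583748] [-0.13576408 -0.30709382  0.51210757]
```

View pics/w1.png

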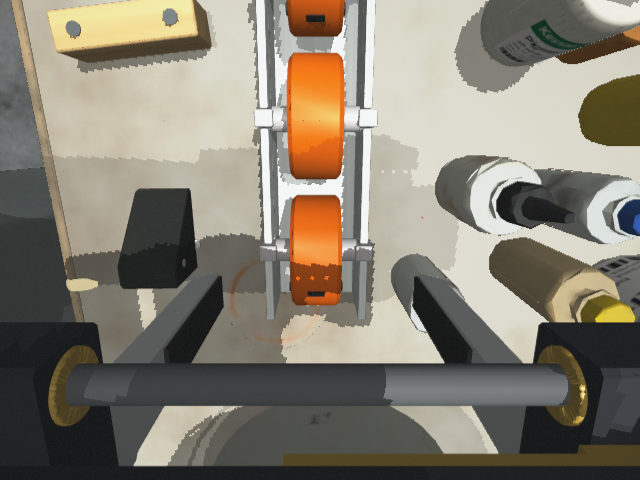

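View pics/s1.png

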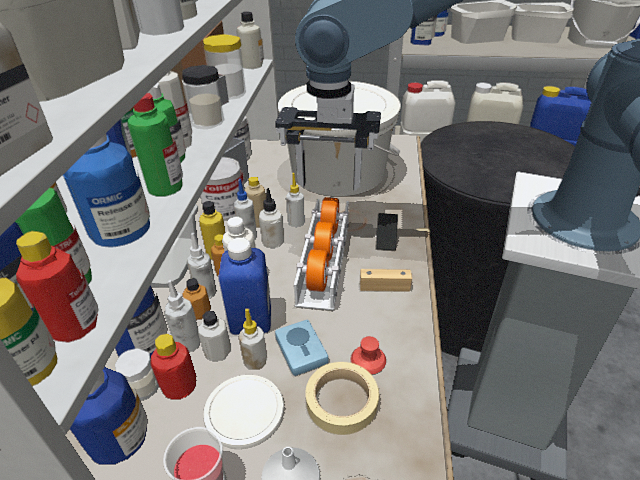

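```bash
python3 - <<'E'
from h import *
for f in ['w1','top0','s1']:
    d=dict(np.load(f'pics/{f}.npz')); P=cloud(d).reshape(-1,3); P=P[d['depth'].ravel()>0]
    rel=P-SEAT['R']; a=rel@RX; b=rel@RY
    m=(a>.042)&(a<.14)&(abs(b)<.045)&(P[:,2]>.01)&(P[:,2]<.11); 
    for lo in np.arange(.01,.11,.02):
        k=m&(P[:,2]>lo)&(P[:,2]<lo+.02)
        if k.sum()>5: print(f,round(lo,2),k.sum(),'a',np.percentile(a[k],[1,99]).round(3),'b',np.percentile(b[k],[1,99]).round(3))
E
```

```text
w1 0.01 1124 a [0.059 0.14 ] b [-0.042  0.044]
w1 0.03 1394 a [0.058 0.14 ] b [-0.039  0.044]
w1 0.05 2412 a [0.058 0.14 ] b [-0.043  0.044]
w1 0.07 1869 a [0.092 0.14 ] b [-0.032  0.045]
w1 0.09 1190 a [0.1  0.12] b [0.028 0.045]
top0 0.01 104 a [0.059 0.139] b [-0.043  0.043]
top0 0.03 122 a [0.059 0.14 ] b [-0.041  0.043]
top0 0.05 344 a [0.059 0.139] b [-0.044  0.045]
top0 0.07 219 a [0.066 0.14 ] b [-0.042  0.044]
top0 0.09 134 a [0.071 0.121] b [-0.04   0.044]
s1 0.01 146 a [0.058 0.093] b [-0.034  0.044]
s1 0.03 159 a [0.058 0.113] b [-0.029  0.044]
s1 0.05 283 a [0.058 0.139] b [-0.04   0.045]
s1 0.07 170 a [0.066 0.14 ] b [-0.035  0.044]
s1 0.09 111 a [0.07  0.121] b [-0.034  0.045]
```

Right seat: a small bottle stands about 58 mm off the mid-plane, close to where the open finger would come down. I'll start with the middle seat.

```bash
python3 - <<'E'
from h import *
for f in ['w1','top0','s1']:
    d=dict(np.load(f'pics/{f}.npz')); P=cloud(d).reshape(-1,3); P=P[d['depth'].ravel()>0]
    for st in 'ML':
        rel=P-SEAT[st]; a=rel@RX; b=rel@RY
        m=(abs(a)>.042)&(abs(a)<.07)&(abs(b)<.02)&(P[:,2]>.03)&(P[:,2]<.15)
        print(f,st,m.sum(), a[m].min() if m.any() else '')
h=.0145
move_linear([*SEAT['M'][:2],.115],max_speed=.2)
move_linear(SEAT['M']+UP*h,max_speed=.1)
s=read_state(); print(s['t'],s['tool_pos'],s['wrist_force'])
close_gripper(8); s=read_state(); print(s['t'],s['grip_width'],s['wrist_force'])
feel('M',h)
E
```

```text
w1 M 0 
w1 L 0 
top0 M 0 
top0 L 0 
s1 M 0 
s1 L 0 
5.6583 [0.47211588 0.31786875 0.06467447] [ 0.41007131  0.85344922 -0.33006367]
6.6583 0.029555495688985082 [ 0.18225577 -0.07643444  0.59450163]
 0.05 F_y 1.17 F_x 0.04 F_z -0.46  T.x 0.284 t 6.91
 0.10 F_y 1.60 F_x 0.80 F_z -0.35  T.x 0.205 t 7.16
 0.15 F_y -0.17 F_x 0.37 F_z -2.53  T.x -0.159 t 7.41
 0.20 F_y 0.10 F_x 0.74 F_z -3.85  T.x -0.221 t 7.66
 0.15 F_y -0.39 F_x -0.42 F_z -3.19  T.x -0.248 t 7.91
 0.10 F_y -0.57 F_x -0.40 F_z -3.15  T.x -0.162 t 8.16
 0.05 F_y 0.26 F_x -0.71 F_z -3.53  T.x -0.102 t 8.41
 0.00 F_y -0.40 F_x 0.27 F_z -0.81  T.x -0.075 t 8.66
-0.05 F_y -0.63 F_x -0.17 F_z -0.77  T.x -0.118 t 8.91
-0.10 F_y -1.54 F_x -0.19 F_z 1.74  T.x -0.434 t 9.16
-0.15 F_y -2.17 F_x 0.50 F_z 3.24  T.x -0.487 t 9.41
-0.20 F_y -1.48 F_x -0.26 F_z 4.43  T.x -0.686 t 9.66
-0.15 F_y 2.28 F_x 1.20 F_z 2.12  T.x 0.258 t 9.91
-0.10 F_y 1.08 F_x 1.69 F_z 1.45  T.x 0.123 t 10.16
-0.05 F_y 2.35 F_x -0.09 F_z 2.28  T.x 0.389 t 10.41
 0.00 F_y 2.61 F_x -0.25 F_z 2.04  T.x 0.473 t 10.66
```

```bash
python3 - <<'E'
from h import *
h=.0145
open_jaws(); print(read_state()['t'])
move_linear(SEAT['M']+UP*.05,max_speed=.15)
move_linear(SEAT['L']+UP*.05,max_speed=.2)
move_linear(SEAT['L']+UP*h,max_speed=.12)
close_gripper(8); s=read_state(); print(s['t'],s['grip_width'],s['wrist_force'])
feel('L',h,(.06,.12,.18,.12,.06,0,-.06,-.12,-.18,-.12,-.06,0))
E
```

```text
11.7333
14.1167 0.030018303942361796 [-0.66941069  0.85460219 -0.28793154]
 0.06 F_y 0.43 F_x 0.64 F_z -1.05  T.x 0.092 t 14.37
 0.12 F_y 1.05 F_x -0.06 F_z -2.43  T.x -0.043 t 14.62
 0.18 F_y 0.39 F_x -0.73 F_z -2.64  T.x -0.143 t 14.87
 0.12 F_y -0.78 F_x -0.67 F_z -2.94  T.x -0.287 t 15.12
 0.06 F_y -0.34 F_x 0.16 F_z -3.29  T.x -0.145 t 15.37
 0.00 F_y -0.17 F_x -0.51 F_z -1.62  T.x -0.069 t 15.62
-0.06 F_y -1.26 F_x -0.65 F_z 0.57  T.x -0.009 t 15.87
-0.12 F_y -0.67 F_x 0.29 F_z 1.20  T.x -0.226 t 16.12
-0.18 F_y -1.52 F_x -0.64 F_z 3.33  T.x -0.439 t 16.37
-0.12 F_y 1.52 F_x 1.28 F_z -1.96  T.x 0.388 t 16.62
-0.06 F_y 0.07 F_x 1.43 F_z -0.41  T.x 0.140 t 16.87
 0.00 F_y 0.54 F_x 1.03 F_z -1.88  T.x 0.007 t 17.12
```

Gripping suggests the middle wheel drags, but the pad grip muddies the forces. I'll use a cleaner test: closed fingertips pressed lightly on the tread, then drawn along it.

```bash
cat >> h.py <<'E'
def avg(n=8,dt=.02):
    L=[]
    for _ in range(n): wait(dt); L.append(read_state()['wrist_force'])
    return np.mean(L,0)
def press(seat,z0=.0385,Fz=4.,span=.008,zstart=.091):
    top=SEAT[seat]*[1,1,0]; q=quat(RX)
    move_linear(top+UP*zstart-RY*span/2,max_speed=.15,attitude=q)
    b=avg(6); z=zstart; 
    while z>.0815:
        z-=.0006; move_linear(top+UP*z-RY*span/2,max_speed=.03)
        f=avg(2,.01)-b
        if f[2]>Fz: break
    print(seat,'contact z %.4f Fz %.2f'%(read_state()['tool_pos'][2],f[2]), 't',read_state()['t'])
    f0=avg(4)-b; print('rest Fy %.2f Fz %.2f'%(f0@RY,f0[2]))
    for y in (-.25,0,.25,.5,.25,0,-.25,-.5):
        move_linear(top+UP*z+RY*span*y,max_speed=.04); f=avg(3,.015)-b; print('%5.2f Fy %.2f Fz %.2f'%(y,f@RY,f[2]))
    return z,b
E
python3 - <<'E'
from h import *
open_jaws(); move_linear(SEAT['L']+UP*.055,max_speed=.2); close_gripper(8); print(read_state()['t'])
z,b=press('L')
snap('wrist','wL0')
# flick: drag and lift
top=SEAT['L']*[1,1,0]
move_linear(top+UP*z+RY*.004,max_speed=.15); move_linear(top+UP*(z+.03)+RY*.03,max_speed=.25)
print(read_state()['t']); snap('wrist','wL1')
E
```

```text
19.9583
L contact z 0.0860 Fz 6.78 t 22.975
rest Fy -0.44 Fz 6.40
-0.25 Fy -0.01 Fz 7.13
 0.00 Fy 0.65 Fz 6.65
 0.25 Fy 0.18 Fz 6.57
 0.50 Fy 0.30 Fz 6.74
 0.25 Fy -0.58 Fz 7.06
 0.00 Fy -0.31 Fz 6.42
-0.25 Fy -0.26 Fz 7.16
-0.50 Fy 0.02 Fz 6.71
26.05
```

Left is clearly free: |Fy| stays below 0.6 N under a 6.7 N press. Same test on the middle wheel.

```bash
python3 - <<'E'
import h
from h import *
move_linear(SEAT['M']+UP*.045,max_speed=.25)
top=SEAT['M']*[1,1,0]
b=avg(5)
move_linear(top+UP*.0857-RY*.004,max_speed=.15); z=.0857
f=avg(3)-b; print('Fz',f[2])
while f[2]<4: z-=.0004; move_linear(top+UP*z-RY*.004,max_speed=.05); f=avg(2)-b
print(z,f[2])
for y in (-.25,0.1,.5,.1,-.25,-.5):
    move_linear(top+UP*z+RY*.008*y,max_speed=.05); f=avg(3,.015)-b; print('%5.2f Fy %.2f Fz %.2f'%(y,f@RY,f[2]))
move_linear(top+UP*z+RY*.004,max_speed=.15); move_linear(top+UP*(z+.03)+RY*.02,max_speed=.25)
print(read_state()['t'])
E
```

```text
Fz 1.7220140457076982
0.0853 4.527009752099422
-0.25 Fy -0.43 Fz 5.38
 0.10 Fy -0.01 Fz 5.58
 0.50 Fy -0.00 Fz 4.96
 0.10 Fy 0.13 Fz 5.25
-0.25 Fy -0.35 Fz 5.75
-0.50 Fy -0.25 Fz 4.79
29.7083
```

Middle is free too, so right should drag. I'll verify it and turn it about 12 mm at the rim.

```bash
python3 - <<'E'
import h
from h import *
move_linear(SEAT['R']+UP*.040-RY*.006,max_speed=.25)
top=SEAT['R']*[1,1,0]
b=avg(5)
z=.0853; move_linear(top+UP*z-RY*.006,max_speed=.15)
f=avg(2)-b
while f[2]<5: z-=.0004; move_linear(top+UP*z-RY*.006,max_speed=.05); f=avg(2)-b
print(z,f[2])
for y in (-.003,0,.003,.006,.002,-.002,-.006,.006):
    move_linear(top+UP*z+RY*y,max_speed=.06); f=avg(3,.015)-b; print('%5.3f Fy %.2f Fz %.2f'%(y,f@RY,f[2]))
move_linear(top+UP*.115+RY*.006,max_speed=.25)
print(read_state()['t']); snap('wrist','wR1')
E
python3 - <<'E'
import cv2
a=cv2.imread('pics/w1.png')[160:340,220:420]
import numpy as np
b=cv2.imread('pics/wR1.png'); print(b.shape)
cv2.imwrite('pics/cmp.png',np.hstack([cv2.resize(cv2.imread('pics/w1.png'),(400,300)),cv2.resize(b,(400,300))]))
E
```

```text
0.0849 5.265319917794502
-0.003 Fy -0.97 Fz 6.48
0.000 Fy -1.15 Fz 6.67
0.003 Fy -2.11 Fz 6.15
0.006 Fy -1.62 Fz 6.37
0.002 Fy 0.19 Fz 6.04
-0.002 Fy 0.40 Fz 6.48
-0.006 Fy 0.53 Fz 6.13
0.006 Fy -1.22 Fz 6.39
33.7167
(480, 640, 3)
```

View pics/cmp.png

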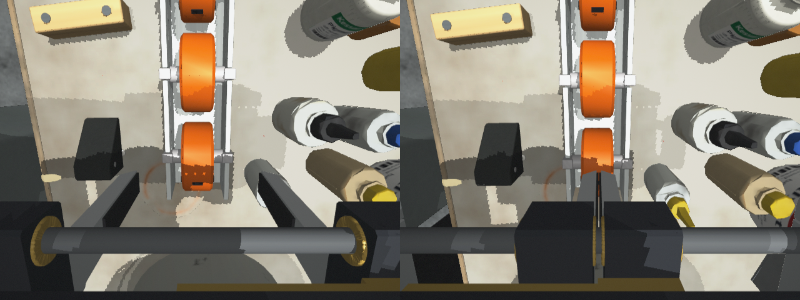

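Right drags: Fy opposes the motion, −1 to −2 N going out and +0.4 N going back. Now I lift it out, with the jaws offset 3.5 mm away from the bottle.

```bash
cat >> h.py <<'E'
SX=np.array([.9445,.3284,0]); SX/=np.linalg.norm(SX); SY=np.array([-SX[1],SX[0],0]); FACE=np.array([.3477,.3368,0])
E
python3 - <<'E'
from h import *
h=.0165; off=-.0035*RX
move_linear(SEAT['R']+off+UP*.065,max_speed=.2)
open_jaws(); snap('wrist','wR2')
move_linear(SEAT['R']+off+UP*h,max_speed=.12); s=read_state(); print(s['t'],s['tool_pos'],s['wrist_force'])
close_gripper(30); s=read_state(); print(s['t'],s['grip_width'],s['wrist_force'])
move_linear(SEAT['R']+off+UP*(h+.075),max_speed=.12)
s=read_state(); print(s['t'],s['grip_width'],s['wrist_force'],s['tool_pos'])
snap('wrist','wR3')
E
python3 - <<'E'
import cv2,numpy as np
cv2.imwrite('pics/cmp2.png',np.hstack([cv2.resize(cv2.imread('pics/%s.png'%n),(400,300)) for n in ('wR2','wR3')]))
E
```

```text
36.075 [0.4872435  0.23739719 0.06659572] [-0.03909516  0.78014811  0.13726355]
37.075 0.029757838934800593 [ 1.94411756  0.51367607 -1.41915027]
37.85 0.02977262536831599 [ 0.09477232 -0.29800452 -3.02057428] [0.48605255 0.23709454 0.14016956]
```

View pics/cmp2.png

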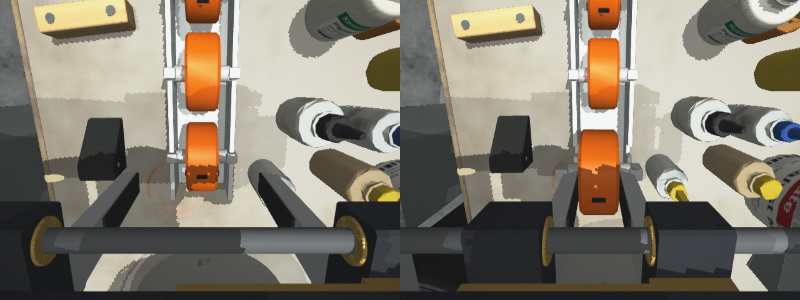

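The wheel is held: the lift reads 3 N and a 29.8 mm width. Before going on, I compute how far the gate mark turned in the seat.

```bash
python3 - <<'E'
from h import *
for f in ['w1','wR2','top0']:
    d=dict(np.load(f'pics/{f}.npz')); hsv=cv2.cvtColor(d['img'],cv2.COLOR_RGB2HSV)
    P=cloud(d); rel=P-SEAT['R']; a=rel@RX;b=rel@RY;c=rel[...,2]; rr=np.hypot(b,c)
    m=(abs(a)<.016)&(rr>.03)&(rr<.042)&(c>-.01)&(hsv[...,2]<70)&(d['depth']>0)
    n,l,s,cc=cv2.connectedComponentsWithStats(m.astype(np.uint8))
    for i in range(1,n):
        if s[i,4]>5: 
            k=l==i; print(f,s[i],cc[i].round(1),'ang',np.degrees(np.arctan2(b[k],c[k])).mean().round(1),a[k].mean().round(4))
E
```

```text
w1 [341 285   1   6   6] [341.  287.5] ang -25.5 0.015
w1 [308 292  16   4  64] [315.5 293.5] ang -27.3 -0.0002
wR2 [315 280  17   6 102] [323.  282.5] ang -12.1 -0.0001
```

The mark moved from −27° to −12°, about 9.5 mm at the rim, so the turn is done. Now I place the wheel.

```bash
python3 - <<'E'
from h import *
h=.0165; T=FACE-.0362*SY; q=quat(SX)
move_linear(T-.004*SY+UP*.142,max_speed=.2,attitude=q)
move_linear(T-.004*SY+UP*.075,max_speed=.15)
b=avg(3)
move_linear(T-.004*SY+UP*(.036+h+.0005),max_speed=.06)
s=read_state(); print(s['t'],s['tool_pos'],s['wrist_force'],s['wrist_force']-b)
z=.036+h+.0005
for k in (-.002,0,.001,.002):
    move_linear(T+k*SY+UP*z,max_speed=.05); f=avg(2)-b; print(k,'Fsy %.2f Fz %.2f'%(f@SY,f[2]))
    if f@SY<-3: break
print(read_state()['t']); snap('side','s4'); snap('top','t4')
E
python3 - <<'E'
import cv2,numpy as np
a=cv2.resize(cv2.imread('pics/s4.png')[150:350,250:450],(600,600)); cv2.imwrite('pics/cs4.png',a)
E
```

```text
39.9167 [0.36076592 0.29874862 0.05262209] [ 0.32938783 -0.27475227 -2.04564908] [ 0.10561918 -0.34232026  0.27255724]
-0.002 Fsy 0.12 Fz -1.18
0 Fsy -5.06 Fz 1.40
40.4833
```

View pics/cs4.png

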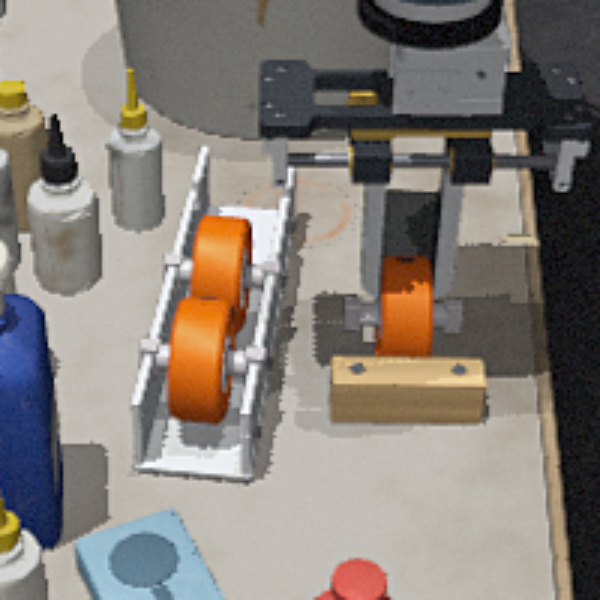

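The wheel touches the stop (5 N) close to the expected spot. Release it and fetch the chock.

```bash
python3 - <<'E'
from h import *
T=FACE-.0362*SY; p=np.array(read_state()['tool_pos'])
move_linear(T+UP*.0523,max_speed=.05)
open_jaws()
move_linear(T+UP*.095,max_speed=.2)
cx=np.array([.9729,.2313,0]); cy=np.array([-.2313,.9729,0]); C=np.array([.3779,.2157,0])
g=C-.014*cy; q=quat(cx)
move_linear(g+UP*.095,max_speed=.25,attitude=q)
d=snap('wrist','w5'); snap('top','t5')
move_linear(g+UP*.018,max_speed=.2)
close_gripper(20); s=read_state(); print(s['t'],s['grip_width'],s['tool_pos'],s['wrist_force'])
snap('side','s5')
E
python3 - <<'E'
import cv2,numpy as np
a=cv2.resize(cv2.imread('pics/s5.png')[150:350,250:450],(400,400));b=cv2.resize(cv2.imread('pics/w5.png'),(400,300)); cv2.imwrite('pics/cs5.png',np.hstack([a,np.vstack([b,np.zeros((100,400,3),np.uint8)])]))
E
```

```text
44.35 0.04010805647566412 [0.38108112 0.20200573 0.01799458] [-0.02988671 -0.06557906 -0.00731255]
```

View pics/cs5.png

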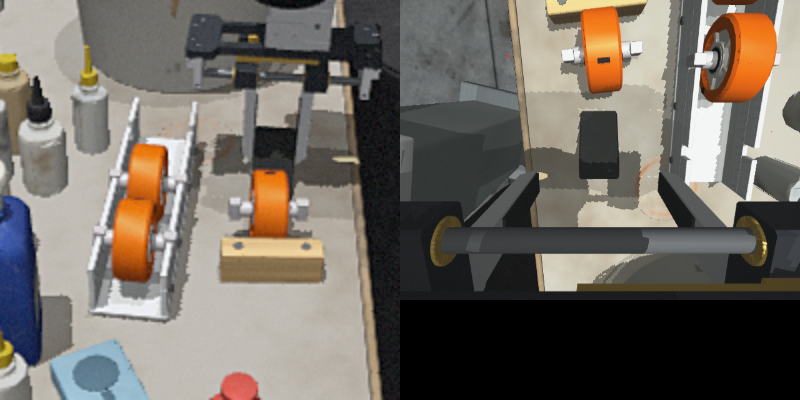

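The wheel stands against the stop and the chock is gripped at 40.1 mm. Now slide it in.

```bash
python3 - <<'E'
from h import *
q=quat(SX); G=FACE-(.087+.014)*SY+UP*.018
move_linear(G-.008*SY,max_speed=.06,attitude=q)
b=avg(3); 
for k in np.arange(-.006,.0061,.0015):
    move_linear(G+k*SY,max_speed=.04); f=avg(2)-b; print('%.4f Fsy %.2f Fz %.2f'%(k,f@SY,f[2]))
    if f@SY<-4: break
s=read_state(); print(s['t'],s['tool_pos']); snap('side','s6')
E
python3 - <<'E'
import cv2,numpy as np
a=cv2.resize(cv2.imread('pics/s6.png')[170:320,300:450],(600,600)); cv2.imwrite('pics/cs6.png',a)
E
```

```text
-0.0060 Fsy -1.42 Fz -0.43
-0.0045 Fsy -2.00 Fz 0.07
-0.0030 Fsy -2.01 Fz 0.65
-0.0015 Fsy -2.04 Fz 0.21
-0.0000 Fsy -5.73 Fz 0.70
46.55 [0.38105367 0.24109791 0.01804593]
```

View pics/cs6.png

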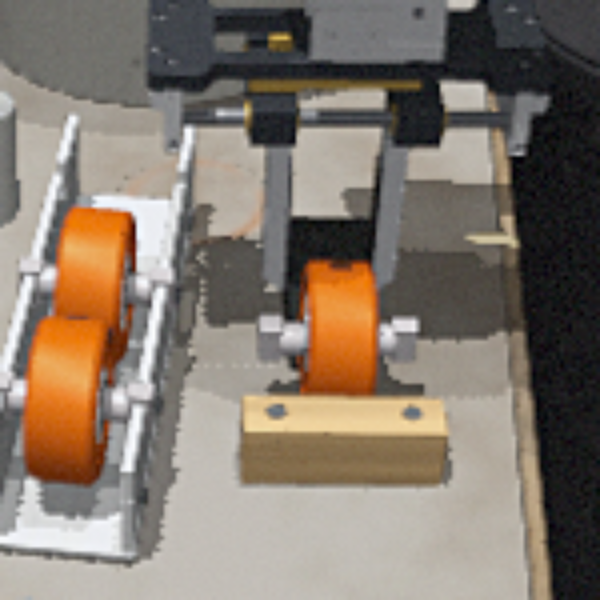

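Contact came exactly at the nominal position. Release, rise and check.

```bash
python3 - <<'E'
from h import *
open_jaws(); p=np.array(read_state()['tool_pos'])
move_linear([p[0],p[1],.14],max_speed=.2)
move_linear(p*[1,1,0]-.10*SY+UP*.2,max_speed=.25)
d=snap('wrist','w7'); snap('side','s7'); t=snap('top','t7'); print(read_state()['t'])
c=np.array([.3595,.3028,0])
for nm in ['top','wrist']:
    D=t if nm=='top' else d
    P=cloud(D); hsv=cv2.cvtColor(D['img'],cv2.COLOR_RGB2HSV).astype(int); ok=D['depth']>0
    rel=P-FACE; a=rel@SX; b=rel@SY
    org=ok&(hsv[...,0]<14)&(hsv[...,1]>150)&(abs(a)<.05)&(b<.03)&(b>-.09)&(P[...,2]>.01)
    print(nm,'wheel n',org.sum(),'a',np.percentile(a[org],[2,98]),'b',np.percentile(b[org],[2,98]),'zmax',np.percentile(P[...,2][org],99))
    ch=ok&(hsv[...,2]<70)&(abs(a)<.04)&(b<-.06)&(b>-.14)&(P[...,2]>.008)
    print('chock',ch.sum(),'a',np.percentile(a[ch],[2,98]),'b',np.percentile(b[ch],[2,98]),'z',np.percentile(P[...,2][ch],98))
    for st in 'RML':
        r=P-SEAT[st]; k=ok&(hsv[...,0]<14)&(hsv[...,1]>150)&(abs(r@RX)<.03)&(abs(r@RY)<.04)&(P[...,2]>.04)
        if k.sum()>20: print(st,k.sum(),np.percentile((r@RX)[k],[2,98]),'z',np.percentile(P[...,2][k],98))
E
python3 - <<'E'
import cv2,numpy as np
b=cv2.resize(cv2.imread('pics/w7.png'),(400,300)); a=cv2.resize(cv2.imread('pics/s7.png'),(400,300)); cv2.imwrite('pics/cs7.png',np.hstack([a,b]))
E
```

```text
49.0833
top wheel n 473 a [-0.01346569  0.01462496] b [-0.06934914 -0.00320487] zmax 0.07267146195274196
chock 2176 a [-0.03902416  0.02194427] b [-0.1397682  -0.07897176] z 0.5264693412138737
M 468 [-0.0139781   0.01393074] z 0.0859795748242192
L 458 [-0.01398711  0.0140975 ] z 0.08607051981333257
wrist wheel n 2147 a [-0.01412122  0.01463602] b [-0.07072021 -0.03658901] zmax 0.07159131979054846
chock 3021 a [-0.01925146  0.01915065] b [-0.11824894 -0.06644849] z 0.04672603272314024
M 3889 [-0.01525303  0.01395591] z 0.08583097442735872
```

View pics/cs7.png

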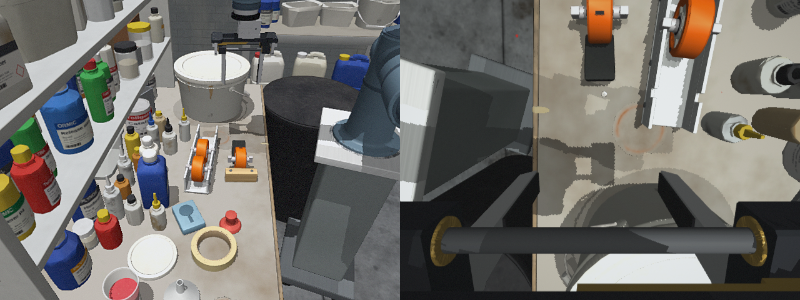

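```bash
python3 - <<'E'
from h import *
s=read_state(); print(s['t'],s['tool_pos'],s['wrist_force']); print(sign_off())
E
```

```text
49.0833 [0.41249218 0.14779434 0.19838154] [0.28090195 0.0941811  0.72369978]
the job is handed in; nothing more can be done
None
```

I found that the right-hand wheel drags, stood it against the stop with the chock behind it, and handed the job in at about 49 s. `sign_off` reported no verdict.

**Finding the dragging wheel:** The first test, gripping the wheels and turning them, was ambiguous and wrongly hinted at the middle one. I then pressed closed fingertips lightly on the tread and drew them along it:

| Wheel | Sideways force |
|---|---|
| Left | no more than about 0.65 N |
| Middle | no more than about 0.45 N |
| Right | 1–2 N against outward motion, about 0.5 N on the way back |

The right wheel's gate mark turned about 15° in its seat, roughly 9.5 mm at the rim. I took only one pass on each wheel and ran no separate coasting check.

**Placing it:** I lifted the right wheel out, stood it against the stop until it touched at about 5 N, and slid the chock in until it touched.

**Last checks from the camera depth:**
- **Wheel:** its centre is about 36 mm from the stop face and within 1 mm of the stop's middle, with its top at 72 mm.
- **Chock:** it lies flat and centred, with its centre about 50 mm from the wheel's centre.
- **Free wheels:** the left and middle wheels sit in their seats with their tops at 86 mm.
- **Bystanders:** the mould half and white bottle look unmoved by eye. I did not measure them.
- **Arm:** it is clear of everything, and the wrist force reads at noise level.

The top-view chock measurement was spoiled because the arm blocked the camera, so the chock figures come from the wrist camera alone.

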